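# Swap the snap-in cartridge of the desk label printer

### The job

Change the label printer's cartridge: pull the old one by its grip fin straight back out of the two spring clips in its bay, lift it out and set it down flat, fin up, in the open metal tray. Then lay the matching new cartridge from the desk in the bay, nose towards the printer, and push it in until the clips snap and it is fully home. Leave everything else on the desk where it is, also the wide cartridge, which does not fit.

Things in the scene. Friction and masses are not known exactly. Their poses are not given: they have to be found in the camera images.
- bay (a point): End stop of the cartridge bay of a grey label printer fixed to the desk: point on the bay's centre line, on its floor (10 mm above the desk), at the face of the printer body (160 mm wide, 85 mm high, reaching 115 mm on in +x). +x is the insertion direction, +y left, z up. Open-topped channel from x = 0 back to x = -200 mm. A cartridge is fully home with its nose here, its centre at x = -60.
- throat (a point): Start of the bay's narrow part, 70 mm behind the end stop, on the floor; axes as bay. From here on 61 mm wide; for the first 34 mm lips 39 to 44 mm above the floor overhang both cartridge edges, 45 mm apart: lay in or lift out only with the nose behind x = -5. Before it a funnel (x = -25 to 0), then the mouth (x = -130 to -25), 74 mm wide, open above and at its end, walls 20 mm above the floor.
- clip_left (a joint): Travel (m) of the sprung round steel nose in the left (+y) bay wall, 24 mm before the end stop, standing 5.5 mm out of the wall: 0 at rest, about 0.004 while a cartridge's bulge passes, 0 again once snapped in or out. 4 N starts it, then 0.8 N per mm.
- clip_right (a joint): The same at the right (-y) wall. Both clips together take about 12 to 18 N of push or pull to pass; a cartridge's bulges meet them about 23 mm before home, pass the peak 12 mm before home, and the springs then help it home.
- old_mid (a point): Old cartridge, black plastic, at first clipped home in the bay. 120 mm long (x, +x to the nose), 58 wide, 70 high, 0.2 to 0.4 kg; point at mid length and width, 35 mm up. Body 34 mm high: rear block 58 mm wide (x = -60 to 22), then a 46 mm waist and nose with a round bulge each side at x = 48, 58 mm over both. Only one in the bay.
- old_fin (a point): Middle of the old cartridge's grey grip fin, 18 mm thick, 44 mm long and 36 mm high, which stands lengthwise on top of the cartridge. It is 20 mm behind the cartridge's centre (-x) and 17.5 mm above the mid point (52.5 mm above the underside). Same axes.
- new_mid (a point): New cartridge, the same as the old one in every way, on the desk with its fin up; same point and axes.
- new_fin (a point): Middle of the new cartridge's grip fin, placed as on the old one.
- tray: Fixed open metal tray on the desk, 125 mm in its x, 180 mm in y, 40 mm high, walls and floor 4 mm; origin at the centre of its underside.
- wide_mid (a point): A cartridge of another type, not to be touched: plain black block 100 mm long, 84 mm wide, no waist or bulges, with a like fin at its centre, 70 mm high in all; point at its centre, 35 mm up.
- tape: Tape dispenser, 60 mm in x, 140 mm in y, 80 mm high; origin centre of its underside.
- mug: White mug, 76 mm across, 85 mm high, handle to its +y; origin centre of its underside.
- stamp: Rubber stamp with wooden knob, 55 by 28 mm, 76 mm high; origin centre of its underside.
- stapler: Stapler lying along its x, 150 by 36 mm, 50 mm high; origin centre of its underside.
- bottle: Water bottle, 66 mm across, 200 mm high; origin centre of its underside.
- can: Drinks can, 66 mm across, 120 mm high; origin centre of its underside.
- punch: Hole punch, 60 mm in x, 105 mm in y, 50 mm high; origin centre of its underside.
Not all that is in view belongs to the job. What is shaped like the part that bears new_mid but turquoise is not meant. What is shaped like the part that bears old_mid but blue is not meant.

How it is judged:
By the outcome, as a careful person would: the job done as asked, in the order asked, and still so for the second after the job is handed in, with the robot touching nothing.
It also fails if it takes over 58 s, if anything falls off the work surface, if the arm or the gripper's body presses on something with over 40 N, if the wrist force passes 120 N, or if a joint passes its speed limit or range.

### The arm

A 6-joint arm with a two-finger parallel gripper is mounted at the origin on the work surface. World frame = base frame: x ahead of the robot, y to its left, z up, the work surface at z = 0. Lengths are in m, angles in rad, forces in N, time in s.
With the tool pointing down it reaches from about 0.275 to 0.725 m from the base axis. Payload 15.9 kg.
Tool frame: the origin (TCP) lies midway between the tips of the shut fingers; the grasp point (between the pads) lies 19 mm behind it (arm.pinch_z is the z of the grasp point in the tool frame, in m); z points along the fingers, y is the line along which they close (so a half turn about z gives the same grasp; the last joint's range is limited). The gripper opens to 85 mm and grips with 20 to 120 N. Pads are 22 mm wide; open, the fingers measure 114 mm over their backs; the gripper's body (76 mm by 85 mm) begins 54 mm behind the grasp point. The pads swing forward as they close: fully open they stand 13 mm farther back than shut.
Start: joints at [-1.344, 0.213, -0.034, 1.323, 0, 1.571], TCP at [0.112, -0.487, 0.231] pointing down, gripper open.
Joint ranges: [-2.98, 2.98], [-0.74, 1.72], [-1.14, 1.35], [-2.1, 2.04], [-1.57, 1.44], [-3.14, 3.14]. Speed limits (rad/s): [1.89, 1.89, 2.39, 2.57, 3.14, 3.14].

### API

Orientations are given as a unit quaternion [w, x, y, z].
In Python, from station import arm gives the robot as it stands. The module is installed in compiled form; this text tells all that it offers.
- The arm moves only by the tool step_arm, never from a script. Its argument "targets" is a list that holds one entry, the list of rows, each a list of 7 numbers: the turn, a rotation vector about the tool's x, y, z in rad, then the shift along the tool's x, y, z in m, then the finger opening in m, from 0 to 0.0854. A call has 1 to 20 rows; each row shifts and turns the commanded pose from where the row before left it, along the tool's axes as they then stand; what a row does not reach is not made up. A row lasts 1/8 s, in which the tool goes at most 62.5 mm and 10.7 degrees, less where a joint would pass 70% of its speed; a pose out of reach is approached as far as the arm can. A call is refused whole if a number of a shift passes 0.0625 or a number of a turn 0.188, either way. A call with a gripper value outside its range is refused whole. The fingers move at their own pace and stop on an object; the grip force is fixed at half the most. Time passes only in rows, so rows that do not move let the fingers close. It gives the time, the measured TCP pose, the force, the opening and the grip force at its end, in the units of the state.
- arm.sense(): the state, without advancing time (a new reading comes with each control period).
- arm.get_image(name): name is "scene" or "top" or "wrist"; returns a dict with "image" (480x640x3 uint8, red, green, blue), "mtx" (3x3 intrinsics, pixels), "position" and "rotation" of the camera in the world; the wrist camera has in their place "hand_eye" (4x4, takes a point from camera to tool coordinates, whose origin is the TCP and whose axes are the flange's). Camera axes: x right, y down, z forward; pixel columns grow to the right and rows downward; lengths in m; the calibration is good to about 2 mm. The wrist camera is an equidistant fisheye: a pixel r from the principal point sees the ray r / f radians off the axis. A picture is of the moment at which its call begins: read the wrist's pose just before it. There is no depth.
- arm.finish_job(): hands the job in; it is judged then, once.
Trained networks look in the newest picture that a camera, given by its name, has taken for a name from the list of things; names that differ only in an ending like _2 or _b are one class to them, and where a whole thing is asked for, a point or a joint stands for the part that bears it (a point fixed in the world has none). Each returns a list of dicts, best first, with "p" (0 to 1); they miss things now and then, are a little off and sometimes report something else, mostly with a low value. They report only what shows in the picture. A call takes as long as a camera call. They do not tell look-alikes from the thing itself.
- arm.spot_in(camera, name): "location" ([x, y, z] in m, in the coordinates of the camera as it stood for that picture, good to about 4 mm: the middle of the surface that is visible of it).
- arm.tip_of(camera, name): "location" ([x, y, z] in m, in the coordinates of the camera as it stood for that picture, good to about 4 mm: a listed point, or the origin of a listed thing).
The state is a dict: "t": time; "q": joint angles; "qvel": joint speeds; "tau": joint torques, N m; "eef_pos": TCP position; "tcp_rot": TCP orientation; "ft_force": force on the tool from outside, world axes, zero at the start; "wrist_torque": the same for the moment, N m; "width": finger opening in m; "finger_force": force on a finger pad.
Only numpy, scipy, OpenCV 4.12 (cv2) and the standard library are available. Lean on these libraries where they do the work, as an engineer would, in place of code of your own. Each camera call takes 0.05 s, during which the arm holds its last target. There are 200 camera calls.

## Working session

There is one attempt and no reset: what is moved stays moved. The work goes in short steps, Python scripts to look and compute and a tool call to move; the robot and the scene stay as the last step left them, time stands still between calls to the robot, and variables do not carry over. Pictures are saved under pics/ and viewed, at most 10 in all, crops included, and the job is handed in when it is done.

Besides the shell and the picture viewer there is one more tool, called after "Call:" as name(argument=value, ...), one argument or row to a line, values as JSON. step_arm: Moves the arm, as the interface text tells. Its arguments: {"type":"object","properties":{"targets":{"type":"array"}},"required":["targets"]}

```bash
mkdir -p pics; cat > h.py <<'E'
import numpy as np, cv2
from station import arm
from scipy.spatial.transform import Rotation as R
def pose():
    s=arm.sense(); q=s["tcp_rot"]; 
    return np.array(s["eef_pos"]), R.from_quat([q[1],q[2],q[3],q[0]]).as_matrix(), s
def cam(name):
    p,r,s=pose(); d=arm.get_image(name)
    if name=="wrist":
        T=np.array(d["hand_eye"]); return d, r@T[:3,:3], r@T[:3,3]+p
    Rm=np.array(d["rotation"])
    if Rm.shape!=(3,3): Rm=R.from_quat([Rm[1],Rm[2],Rm[3],Rm[0]]).as_matrix()
    return d,Rm,np.array(d["position"])
def look(name,things,f="tip_of",save=None):
    d,Rm,p=cam(name)
    if save: cv2.imwrite(save,d["image"][:,:,::-1])
    for t in things:
        for o in getattr(arm,f)(name,t)[:4]:
            print(name,t,round(o["p"],2),np.round(Rm@np.array(o["location"])+p,4))
    return d,Rm,p
E
python3 - <<'E'
from h import *
T="bay throat old_mid old_fin new_mid new_fin tray wide_mid tape mug stamp stapler bottle can punch".split()
look("top",T,save="pics/top.png")
look("scene",T,save="pics/scene.png")
p,r,s=pose();print(p,r,s["q"])
E
```

```text
top bay 0.65 [0.6822 0.0102 0.0109]
top throat 0.8 [ 0.6083 -0.006   0.0088]
top throat 0.63 [ 0.3818 -0.2736  0.0032]
top old_mid 0.77 [ 0.7198 -0.3839  0.0368]
top old_mid 0.68 [ 0.6212 -0.0044  0.0441]
top old_fin 0.8 [ 0.7414 -0.3893  0.0498]
top old_fin 0.65 [ 0.6004 -0.0095  0.0589]
top new_mid 0.84 [0.572  0.3412 0.037 ]
top new_mid 0.79 [0.7048 0.4757 0.0292]
top new_mid 0.74 [0.5344 0.1799 0.0356]
top new_mid 0.66 [ 0.6224 -0.0023  0.047 ]
top new_fin 0.84 [0.5249 0.1934 0.0539]
top new_fin 0.79 [0.7095 0.4923 0.0567]
top new_fin 0.6 [0.5553 0.3543 0.0561]
top tray 0.93 [ 0.3811 -0.274   0.0032]
top tray 0.57 [ 0.3999  0.5289 -0.0017]
top wide_mid 0.77 [0.3774 0.2594 0.0337]
top tape 0.79 [ 0.56   -0.3476 -0.0021]
top tape 0.55 [ 0.7614 -0.2095  0.0021]
top mug 0.78 [ 3.537e-01 -7.110e-02 -2.000e-04]
top stamp 0.58 [3.731e-01 8.990e-02 1.000e-04]
top stapler 0.62 [0.7611 0.2279 0.0028]
top bottle 0.93 [ 0.5292  0.5389 -0.0013]
top can 0.97 [ 0.7578 -0.2083 -0.    ]
top punch 0.64 [0.7614 0.2285 0.0023]
scene throat 0.85 [ 0.6092 -0.007   0.0094]
scene old_mid 0.64 [ 0.7199 -
[... 568 characters left out ...]
0006]
scene wide_mid 0.71 [0.3817 0.2591 0.036 ]
scene tape 0.69 [ 0.5583 -0.3399  0.0064]
scene mug 0.63 [ 0.3572 -0.0664 -0.0039]
scene stamp 0.71 [ 0.3664  0.0916 -0.0011]
scene stapler 0.98 [ 0.7526  0.2321 -0.0026]
scene bottle 0.88 [ 5.267e-01  5.375e-01 -2.000e-04]
scene can 0.94 [ 7.528e-01 -2.040e-01 -2.000e-04]
scene can 0.18 [7.541e-01 2.337e-01 5.000e-04]
scene punch 0.68 [0.3951 0.5331 0.0031]
[ 0.1124304  -0.48717167  0.23128548] [[ 9.74401364e-01  2.24815438e-01 -7.02730854e-06]
 [ 2.24815438e-01 -9.74401363e-01  4.25632039e-05]
 [ 2.72144629e-06 -4.30534914e-05 -9.99999999e-01]] [-1.34398717e+00  2.12922722e-01 -3.44226437e-02  1.32349401e+00
  2.72383720e-06  1.57085186e+00]
```

View pics/top.png

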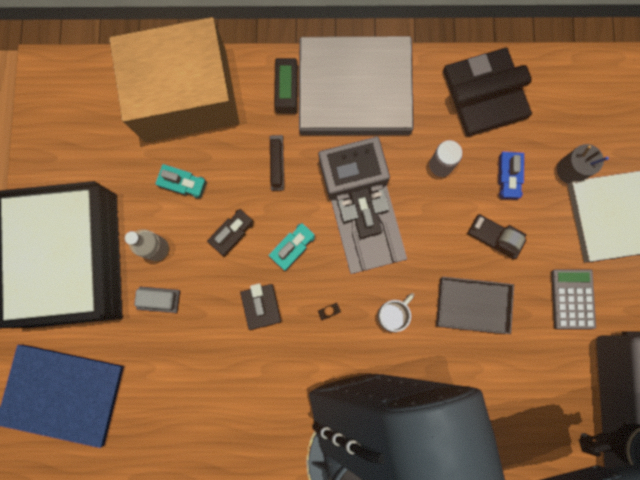

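View pics/scene.png

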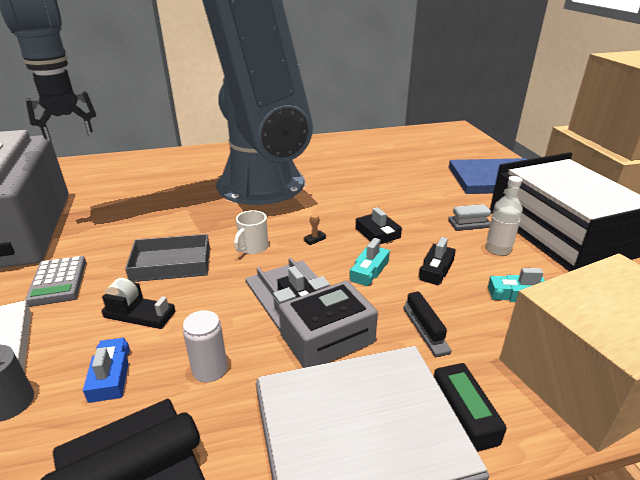

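The top view shows the printer bay with the old cartridge at about (367,212). The black new cartridge is at (232,232), the turquoise look-alikes are at (291,247) and (180,181), the wide cartridge is at (260,305) and the tray is at (475,305). The scene view agrees. Next I move above the bay.

Call:
step_arm(
  targets=[
    [[0, 0, 0, 0.04, -0.027, 0, 0.0854], [0, 0, 0, 0.04, -0.027, 0, 0.0854], [0, 0, 0, 0.04, -0.027, 0, 0.0854], [0, 0, 0, 0.04, -0.027, 0, 0.0854], [0, 0, 0, 0.04, -0.027, 0, 0.0854], [0, 0, 0, 0.04, -0.027, 0, 0.0854], [0, 0, 0, 0.04, -0.027, 0, 0.0854], [0, 0, 0, 0.04, -0.027, 0, 0.0854], [0, 0, 0, 0.04, -0.027, 0, 0.0854], [0, 0, 0, 0.04, -0.027, 0, 0.0854], [0, 0, 0, 0.04, -0.027, 0, 0.0854], [0, 0, 0, 0.04, -0.027, 0, 0.0854], [0, 0, 0, 0.04, -0.027, 0, 0.0854], [0, 0, 0, 0, 0, 0, 0.0854]],
  ],
)

```text
t: 3.35
eef_pos: [0.5415, -0.026, 0.2306]
tcp_rot: [-0.0, 0.993, 0.115, -0.0]
ft_force: [-0.4, -0.7, 0.0]
width: 0.0854
finger_force: 0.0
```

```bash
python3 - <<'E'
from h import *
d,Rm,p=look("wrist","bay throat old_mid old_fin tray new_mid new_fin".split(),save="pics/w1.png")
look("wrist",["old_fin"],f="spot_in")
P,r,s=pose();print(P,r[:,0],s["q"],s["t"]);print(arm.get_image("wrist")["mtx"],arm.pinch_z)
# rectified world-aligned plane z=0.080 (fin top), 1px=0.5mm, x right? show x up,y left
dd=d;K=np.array(dd["mtx"])
def rect(z,cx,cy,w,h,s=0.0005):
    u,v=np.meshgrid(np.arange(w),np.arange(h))
    X=np.stack([cx+(h/2-v)*s,cy+(w/2-u)*s,np.full(u.shape,z)],-1)
    c=(X-p)@Rm
    rho=np.hypot(c[...,0],c[...,1]);th=np.arctan2(rho,c[...,2])
    mx=K[0,2]+K[0,0]*th*c[...,0]/rho; my=K[1,2]+K[1,1]*th*c[...,1]/rho
    return cv2.remap(d["image"],mx.astype('f4'),my.astype('f4'),cv2.INTER_LINEAR)
im=np.hstack([rect(0.08,0.6,0,390,590),rect(0.03,0.6,0,390,590)])
cv2.imwrite("pics/r1.png",im[:,:,::-1])
E
```

```text
wrist bay 0.42 [ 0.6213 -0.0024  0.0432]
wrist old_mid 0.83 [ 0.6193 -0.      0.044 ]
wrist old_mid 0.3 [0.5716 0.3408 0.0333]
wrist old_fin 0.55 [ 0.6048 -0.0081  0.0646]
wrist new_mid 0.72 [0.5319 0.1815 0.0373]
wrist new_mid 0.59 [0.571  0.3426 0.0362]
wrist new_fin 0.76 [0.5201 0.1971 0.0538]
wrist new_fin 0.72 [ 0.3575 -0.0665  0.0027]
wrist old_fin 0.76 [ 0.7088 -0.3581  0.0299]
wrist old_fin 0.64 [ 0.6162 -0.0021  0.047 ]
wrist old_fin 0.34 [ 0.4175 -0.2601  0.0146]
wrist old_fin 0.18 [ 0.5637 -0.3366  0.0349]
[ 0.53998504 -0.02868218  0.23151816] [9.74552545e-01 2.24159009e-01 2.75874581e-04] [-5.30440819e-02  2.97806916e-01  7.72426045e-02  1.34993390e+00
 -3.88536615e-05  2.86246857e+00] 3.85
[[371.64829954   0.         316.33362401]
 [  0.         371.64829954 238.61416704]
 [  0.           0.           1.        ]] -0.0187
```

View pics/r1.png

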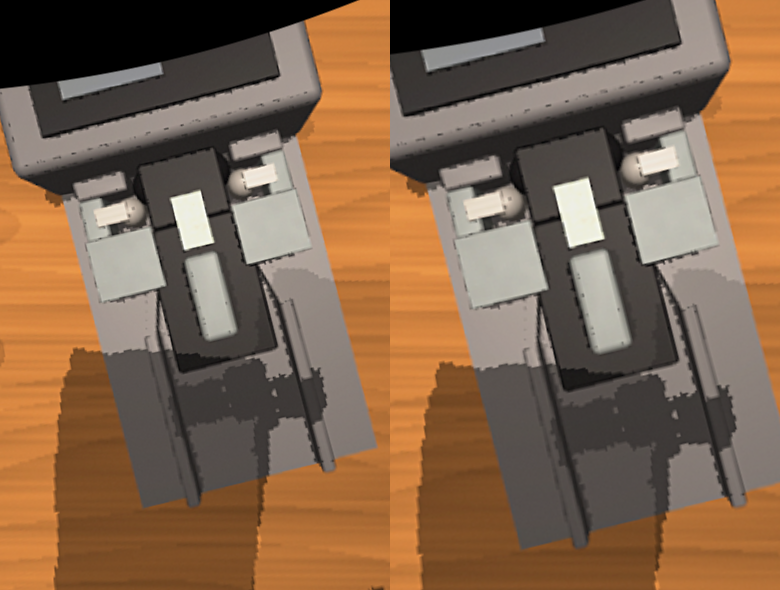

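The rectified view shows the fin's centre at (211,296) on its top plane. That puts it at world (0.5995, -0.008) with a yaw of about 13°, and the clips and lips are clearly visible. I'll go down on the rear half of the fin and grip it.

Call:
step_arm(
  targets=[
    [[0, 0, 0.003, 0.0285, -0.0034, 0.02, 0.0854], [0, 0, 0.002, 0.0285, -0.0034, 0.02, 0.0854], [0, 0, 0, 0, 0, 0.035, 0.0854], [0, 0, 0, 0, 0, 0.035, 0.0854], [0, 0, 0, 0, 0, 0.035, 0.0854], [0, 0, 0, 0, 0, 0.025, 0.0854], [0, 0, 0, 0, 0, 0.012, 0.0854], [0, 0, 0, 0, 0, 0, 0.01], [0, 0, 0, 0, 0, 0, 0.01], [0, 0, 0, 0, 0, 0, 0.01], [0, 0, 0, 0, 0, 0, 0.01], [0, 0, 0, 0, 0, 0, 0.01]],
  ],
)

```text
t: 5.4
eef_pos: [0.5946, -0.0087, 0.0502]
tcp_rot: [-0.0, 0.994, 0.111, 0.001]
ft_force: [-2.2, 0.5, 8.7]
width: 0.017
finger_force: 58.2
```

```bash
python3 - <<'E'
from h import *
P,r,s=pose();print(P,np.degrees(np.arctan2(r[1,0],r[0,0])),s["ft_force"],s["wrist_torque"],s["width"],s["finger_force"],s["t"],s["q"])
E
```

```text
[ 0.59456423 -0.00869749  0.05016495] 12.748108717529837 [-2.23220449  0.48144554  8.65654659] [0.13510088 0.52084805 0.61433172] 0.016983650472736176 58.21941375732422 5.4 [-1.47526465e-02  4.96426503e-01 -9.85168142e-02  9.74836063e-01
  2.36171312e-04  2.90434366e+00]
```

Call:
step_arm(
  targets=[
    [[0, 0, -0.004, -0.007, 0, 0, 0.01], [0, 0, 0, -0.007, 0, 0, 0.01], [0, 0, 0, -0.007, 0, 0, 0.01], [0, 0, 0, -0.012, 0, 0, 0.01], [0, 0, 0, -0.015, 0, 0, 0.01], [0, 0, 0, -0.015, 0, 0, 0.01], [0, 0, 0, -0.015, 0, 0, 0.01], [0, 0, 0, -0.012, 0, 0, 0.01], [0, 0, 0, 0, 0, 0, 0.01]],
  ],
)

```text
t: 6.52
eef_pos: [0.5058, -0.0294, 0.0501]
tcp_rot: [0.0, 0.994, 0.112, 0.0]
ft_force: [-6.6, -1.0, 14.1]
width: 0.0173
finger_force: 59.9
```

```bash
python3 - <<'E'
from h import *
look("top",["old_mid","old_fin","tray"])
d,_,_=look("scene",["old_mid","old_fin","tray"]); cv2.imwrite("pics/s2.png",cv2.resize(d["image"][180:420,60:400,::-1],None,fx=2,fy=2))
P,r,s=pose();print(P,np.degrees(np.arctan2(r[1,0],r[0,0])),s["ft_force"],s["wrist_torque"],s["width"],s["t"])
E
```

```text
top old_mid 0.91 [ 0.722  -0.3845  0.0378]
top tray 0.74 [ 0.3815 -0.2762  0.0057]
top tray 0.68 [0.5705 0.3417 0.0379]
scene old_mid 0.93 [ 0.7194 -0.3854  0.0396]
scene old_mid 0.61 [ 0.5314 -0.0204  0.0454]
scene old_fin 0.92 [ 0.51   -0.029   0.0601]
scene old_fin 0.68 [ 0.7359 -0.3854  0.0462]
scene old_fin 0.45 [0.5549 0.3577 0.0552]
scene old_fin 0.21 [0.3957 0.5315 0.0016]
scene tray 0.74 [ 0.3817 -0.2786  0.002 ]
[ 0.50609153 -0.0292888   0.05017442] 12.924667726649806 [-7.41938104 -1.82755022 17.88096941] [-0.2206325   1.43854007 -0.032489  ] 0.0170398423274076 6.925
```

View pics/s2.png

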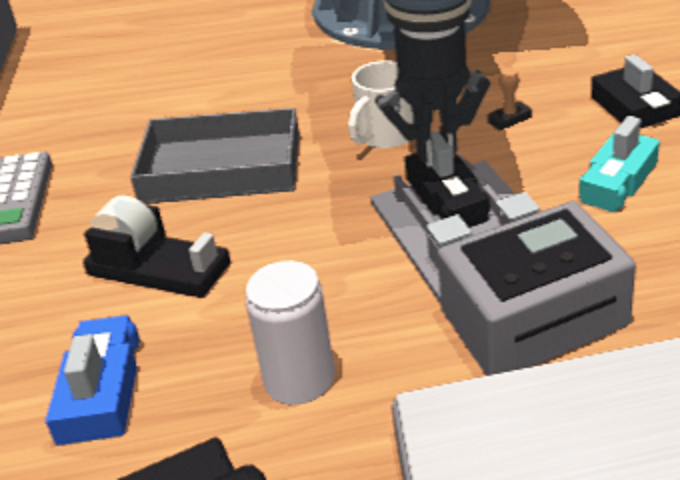

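The old cartridge is out of the clips, with its nose behind the lips. I'll lift it and carry it over the tray.

Call:
step_arm(
  targets=[
    [[0, 0, 0, 0, 0, -0.02, 0.01], [0, 0, 0, 0, 0, -0.045, 0.01], [0, 0, 0, 0, 0, -0.045, 0.01], [0, 0, 0, -0.0306, 0.0395, 0, 0.01], [0, 0, 0, -0.0306, 0.0395, 0, 0.01], [0, 0, 0, -0.0306, 0.0395, 0, 0.01], [0, 0, 0, -0.0306, 0.0395, 0, 0.01], [0, 0, 0, -0.0306, 0.0395, 0, 0.01], [0, 0, 0, -0.0306, 0.0395, 0, 0.01], [0, 0, -0.159, 0, 0, 0, 0.01], [0, 0, -0.159, 0, 0, 0, 0.01], [0, 0, -0.159, 0, 0, 0, 0.01], [0, 0, -0.159, 0, 0, 0, 0.01], [0, 0, -0.159, 0, 0, 0, 0.01], [0, 0, -0.159, 0, 0, 0, 0.01], [0, 0, -0.159, 0, 0, 0, 0.01], [0, 0, -0.159, 0, 0, 0, 0.01], [0, 0, 0, 0, 0, 0, 0.01]],
  ],
)

```text
t: 9.18
eef_pos: [0.3803, -0.3009, 0.1592]
tcp_rot: [-0.0, 0.733, 0.68, -0.0]
ft_force: [-0.5, -0.0, -2.4]
width: 0.0169
finger_force: 59.0
```

```bash
python3 - <<'E'
from h import *
d,Rm,p=look("wrist",["old_mid","old_fin","tray"],save="pics/w3.png")
P,r,s=pose();print(P,np.degrees(np.arctan2(r[1,0],r[0,0])),r[2],s["ft_force"],s["wrist_torque"],s["width"],s["t"])
E
```

```text
wrist old_mid 0.82 [ 0.3832 -0.2747  0.1575]
wrist old_mid 0.55 [ 0.7199 -0.389   0.035 ]
wrist old_fin 0.62 [ 0.3824 -0.2967  0.1724]
[ 0.38051027 -0.30102506  0.15927489] 85.65981605175712 [ 7.63368639e-05 -1.71899824e-04 -9.99999982e-01] [-0.67964124  0.32533779 -1.68207901] [-0.03264015  0.0458647   0.02993636] 0.01724348378673972 9.375
```

View pics/w3.png

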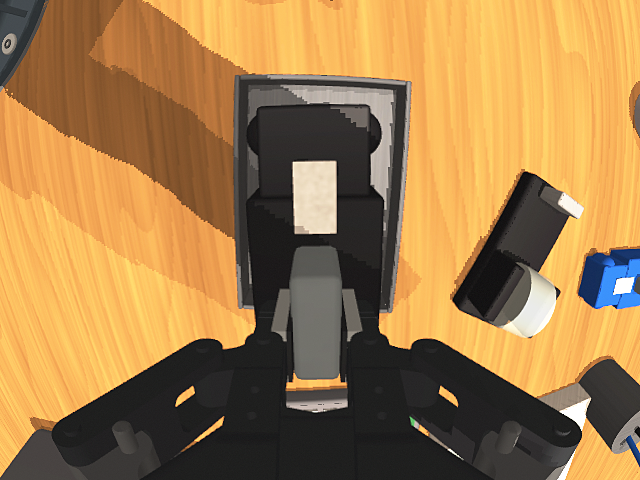

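The cartridge hangs over the tray, centred and aligned with it; the fin is at (315,310) and the tray outline spans roughly (240-410, 75-310). I'll lower it and release.

Call:
step_arm(
  targets=[
    [[0, 0, 0, 0, 0, 0.04, 0.01], [0, 0, 0, 0, 0, 0.04, 0.01], [0, 0, 0, 0, 0, 0.02, 0.01], [0, 0, 0, 0, 0, 0.009, 0.01], [0, 0, 0, 0, 0, 0.006, 0.01], [0, 0, 0, 0, 0, 0, 0.01], [0, 0, 0, 0, 0, 0, 0.045], [0, 0, 0, 0, 0, 0, 0.045], [0, 0, 0, 0, 0, 0, 0.045], [0, 0, 0, 0, 0, -0.02, 0.045], [0, 0, 0, 0, 0, -0.05, 0.045], [0, 0, 0, 0, 0, -0.06, 0.0854], [0, 0, 0, 0, 0, -0.06, 0.0854], [0, 0, 0, 0, 0, 0, 0.0854]],
  ],
)

```text
t: 11.12
eef_pos: [0.3822, -0.3024, 0.2387]
tcp_rot: [0.004, 0.732, 0.681, 0.001]
ft_force: [0.5, -0.3, 0.1]
width: 0.0854
finger_force: 0.0
```

```bash
python3 - <<'E'
from h import *
look("wrist",["old_mid","old_fin","tray"])
look("scene",["old_mid","old_fin"])
look("top",["new_mid","new_fin"])
P,r,s=pose();print(P,np.degrees(np.arctan2(r[1,0],r[0,0])),s["ft_force"],s["width"],s["t"],s["q"])
E
```

```text
wrist old_mid 0.79 [ 0.7211 -0.3827  0.0347]
wrist old_mid 0.72 [ 0.3851 -0.2786  0.0389]
wrist old_fin 0.91 [ 0.7365 -0.3825  0.0493]
wrist old_fin 0.74 [ 0.386  -0.2982  0.0567]
scene old_mid 0.76 [ 0.3816 -0.2747  0.0376]
scene old_mid 0.57 [ 0.7214 -0.382   0.039 ]
scene old_fin 0.98 [ 0.7364 -0.3825  0.0504]
scene old_fin 0.7 [ 0.3829 -0.2968  0.0589]
scene old_fin 0.35 [ 0.3809 -0.2794  0.0038]
top new_mid 0.86 [0.5306 0.1802 0.0334]
top new_mid 0.79 [0.7069 0.4754 0.0342]
top new_mid 0.73 [0.5714 0.3417 0.0369]
top new_mid 0.34 [0.5591 0.35   0.0517]
top new_fin 0.84 [0.7131 0.4954 0.0515]
top new_fin 0.72 [0.5223 0.1955 0.0525]
top new_fin 0.61 [0.557 0.354 0.053]
[ 0.38041877 -0.30093317  0.23380665] 85.81668884368268 [-0.65598526 -0.32329829  0.62085456] 0.08540964597686444 11.625 [-6.69254529e-01  1.82563926e-01 -6.57317407e-02  1.32347523e+00
 -1.52370397e-05  9.74554140e-01]
```

The old cartridge is flat in the tray, with its mid point 39 mm up. Next is the new one.

Call:
step_arm(
  targets=[
    [[0, 0, 0, 0.0533, 0.0086, 0, 0.0854], [0, 0, 0, 0.0533, 0.0086, 0, 0.0854], [0, 0, 0, 0.0533, 0.0086, 0, 0.0854], [0, 0, 0, 0.0533, 0.0086, 0, 0.0854], [0, 0, 0, 0.0533, 0.0086, 0, 0.0854], [0, 0, 0, 0.0533, 0.0086, 0, 0.0854], [0, 0, 0, 0.0533, 0.0086, 0, 0.0854], [0, 0, 0, 0.0533, 0.0086, 0, 0.0854], [0, 0, 0, 0.0533, 0.0086, 0, 0.0854], [0, 0, 0, 0.0533, 0.0086, 0, 0.0854], [0, 0, 0, 0.0533, 0.0086, 0, 0.0854], [0, 0, 0, 0.0533, 0.0086, 0, 0.0854], [0, 0, -0.17, 0, 0, 0, 0.0854], [0, 0, -0.17, 0, 0, 0, 0.0854], [0, 0, -0.17, 0, 0, 0, 0.0854], [0, 0, -0.17, 0, 0, 0, 0.0854], [0, 0, -0.17, 0, 0, 0, 0.0854], [0, 0, -0.17, 0, 0, 0, 0.0854], [0, 0, 0, 0, 0, 0, 0.0854]],
  ],
)

```text
t: 14.0
eef_pos: [0.5301, 0.3292, 0.234]
tcp_rot: [-0.0, 0.307, 0.952, -0.0]
ft_force: [-0.4, 0.0, 0.5]
width: 0.0852
finger_force: 0.0
```

```bash
python3 - <<'E'
from h import *
d,Rm,p=look("wrist",["new_mid","new_fin"])
P,r,s=pose();print(P,np.degrees(np.arctan2(r[1,0],r[0,0])),s["q"],s["t"])
K=np.array(d["mtx"])
def rect(z,cx,cy,w,h,s=0.0004):
    u,v=np.meshgrid(np.arange(w),np.arange(h))
    X=np.stack([cx+(h/2-v)*s,cy+(w/2-u)*s,np.full(u.shape,z)],-1)
    c=(X-p)@Rm
    rho=np.hypot(c[...,0],c[...,1]);th=np.arctan2(rho,c[...,2])
    mx=K[0,2]+K[0,0]*th*c[...,0]/rho; my=K[1,2]+K[1,1]*th*c[...,1]/rho
    return cv2.remap(d["image"],mx.astype('f4'),my.astype('f4'),cv2.INTER_LINEAR)
cv2.imwrite("pics/r2.png",np.hstack([rect(0.07,0.565,0.345,390,500),rect(0.034,0.565,0.345,390,500)])[:,:,::-1])
E
```

```text
wrist new_mid 0.89 [0.7035 0.4748 0.0382]
wrist new_mid 0.67 [0.5325 0.1819 0.0378]
wrist new_mid 0.66 [0.5685 0.3415 0.0371]
wrist new_mid 0.37 [ 0.5295  0.5386 -0.0006]
wrist new_fin 0.91 [0.5193 0.196  0.0526]
wrist new_fin 0.69 [0.7067 0.4945 0.0544]
wrist new_fin 0.62 [0.5559 0.3547 0.0518]
[0.53017904 0.32928006 0.23417485] 144.05446778581683 [ 5.55783486e-01  4.83515793e-01  3.55759243e-01  1.44322529e+00
 -2.53642331e-05  1.18315137e+00] 14.15
```

View pics/r2.png

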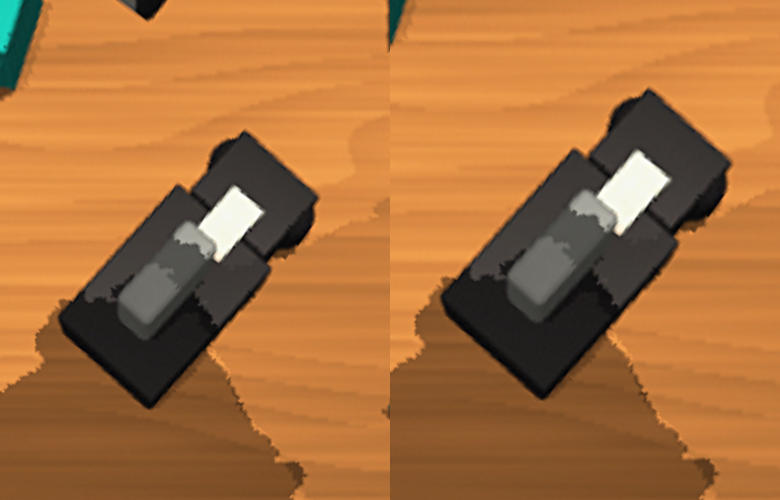

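The rectified crop shows the new cartridge with its nose at upper right. The fin top is centred at (167,271) in the left half, giving world (0.556, 0.356) and a yaw of about -42°. I'll grip it there.

Call:
step_arm(
  targets=[
    [[0, 0, 0.105, 0, 0, 0, 0.0854], [0, 0, 0, 0.0049, 0.0369, 0.01, 0.0854], [0, 0, 0, 0, 0, 0.05, 0.0854], [0, 0, 0, 0, 0, 0.05, 0.0854], [0, 0, 0, 0, 0, 0.045, 0.0854], [0, 0, 0, 0, 0, 0.025, 0.0854], [0, 0, 0, 0, 0, 0.013, 0.0854], [0, 0, 0, 0, 0, 0, 0.01], [0, 0, 0, 0, 0, 0, 0.01], [0, 0, 0, 0, 0, 0, 0.01], [0, 0, 0, 0, 0, 0, 0.01], [0, 0, 0, 0, 0, 0, 0.01], [0, 0, 0, 0, 0, -0.02, 0.01], [0, 0, 0, 0, 0, -0.05, 0.01], [0, 0, 0, 0, 0, -0.05, 0.01], [0, 0, 0, 0, 0, 0, 0.01]],
  ],
)

```text
t: 16.15
eef_pos: [0.5527, 0.3611, 0.1654]
tcp_rot: [0.002, 0.356, 0.934, 0.003]
ft_force: [0.4, -0.7, -5.3]
width: 0.0164
finger_force: 59.5
```

```bash
python3 - <<'E'
from h import *
d,Rm,p=look("wrist",["new_mid","new_fin"],save="pics/w4.png")
look("scene",["new_mid","new_fin"])
P,r,s=pose();print(P,np.degrees(np.arctan2(r[1,0],r[0,0])),s["ft_force"],s["wrist_torque"],s["width"],s["q"],s["t"])
E
```

```text
wrist new_mid 0.79 [0.7042 0.4752 0.0333]
wrist new_fin 0.93 [0.7067 0.4916 0.0541]
wrist new_fin 0.87 [0.5566 0.3557 0.1769]
wrist new_fin 0.59 [0.5186 0.1958 0.0539]
scene new_mid 0.89 [0.7048 0.4776 0.0346]
scene new_mid 0.67 [0.5333 0.1858 0.0347]
scene new_fin 0.9 [0.5535 0.356  0.1745]
scene new_fin 0.88 [0.7105 0.4942 0.0539]
scene new_fin 0.77 [0.5207 0.1992 0.0539]
[0.55042046 0.3596211  0.15966169] 138.24327202408318 [ 0.25884181 -0.3852324  -3.0405875 ] [0.06599352 0.04614715 0.01170998] 0.01686387742547074 [5.78721772e-01 5.69195364e-01 3.06800457e-01 1.31107203e+00
 2.04391495e-05 1.30751321e+00] 16.45
```

View pics/w4.png

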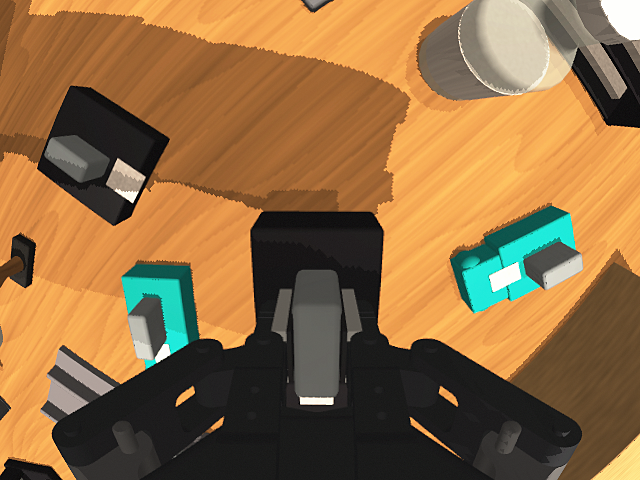

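The new cartridge is held straight by its fin, at (315,330). I'll carry it over the mouth of the bay.

Call:
step_arm(
  targets=[
    [[0, 0, 0, -0.0283, -0.04005, 0, 0.01], [0, 0, 0, -0.0283, -0.04005, 0, 0.01], [0, 0, 0, -0.0283, -0.04005, 0, 0.01], [0, 0, 0, -0.0283, -0.04005, 0, 0.01], [0, 0, 0, -0.0283, -0.04005, 0, 0.01], [0, 0, 0, -0.0283, -0.04005, 0, 0.01], [0, 0, 0, -0.0283, -0.04005, 0, 0.01], [0, 0, 0, -0.0283, -0.04005, 0, 0.01], [0, 0, -0.1597, 0, 0, 0, 0.01], [0, 0, -0.1597, 0, 0, 0, 0.01], [0, 0, -0.1597, 0, 0, 0, 0.01], [0, 0, -0.1597, 0, 0, 0, 0.01], [0, 0, -0.1597, 0, 0, 0, 0.01], [0, 0, -0.1597, 0, 0, 0, 0.01], [0, 0, 0, 0, 0, 0, 0.01], [0, 0, 0, 0, 0, 0, 0.01]],
  ],
)

```text
t: 18.45
eef_pos: [0.5064, -0.0297, 0.1609]
tcp_rot: [-0.0, -0.113, 0.994, 0.0]
ft_force: [-0.7, -0.0, -3.8]
width: 0.017
finger_force: 60.4
```

```bash
python3 - <<'E'
from h import *
look("scene",["old_mid","old_fin","new_mid","new_fin"])
P,r,s=pose();print(P,np.degrees(np.arctan2(r[1,0],r[0,0])),r[2],s["width"],s["t"],s["ft_force"])
c,sn=np.cos(np.radians(13.2)),np.sin(np.radians(13.2))
dl=np.array([0.5056-P[0],-0.030-P[1],0.0515-P[2]]);print(r.T@dl)
E
```

```text
scene old_mid 0.77 [ 0.7216 -0.3855  0.0364]
scene old_mid 0.6 [ 0.3799 -0.2742  0.0417]
scene old_fin 0.87 [ 0.736  -0.3827  0.0511]
scene old_fin 0.66 [ 0.3831 -0.2944  0.0575]
scene new_mid 0.79 [ 0.5328 -0.0231  0.1546]
scene new_mid 0.73 [0.5357 0.1824 0.0384]
scene new_mid 0.61 [0.708  0.4767 0.0361]
scene new_fin 0.96 [0.5197 0.1977 0.051 ]
scene new_fin 0.83 [0.7109 0.4937 0.0541]
scene new_fin 0.58 [ 0.5153 -0.0261  0.1737]
[ 0.50660432 -0.02974362  0.16127113] -166.9203031093527 [ 5.48823734e-05  1.18004616e-05 -9.99999998e-01] 0.017078355205192054 18.7 [ 0.56800631 -0.45190678 -4.20986124]
[ 1.03025740e-03 -2.37405889e-05  1.09771188e-01]
```

Call:
step_arm(
  targets=[
    [[0, 0, 0, 0.001, 0, 0.04, 0.01], [0, 0, 0, 0, 0, 0.04, 0.01], [0, 0, 0, 0, 0, 0.018, 0.01], [0, 0, 0, 0, 0, 0.009, 0.01], [0, 0, 0, 0, 0, 0.003, 0.01], [0, 0, 0, 0, 0, 0, 0.01]],
  ],
)

```text
t: 19.45
eef_pos: [0.5063, -0.03, 0.0523]
tcp_rot: [0.001, -0.114, 0.993, -0.0]
ft_force: [-0.6, 0.2, -3.7]
width: 0.0172
finger_force: 60.4
```

Call:
step_arm(
  targets=[
    [[0, 0, 0, 0, 0, 0.0012, 0.01], [0, 0, 0, -0.012, 0, 0, 0.01], [0, 0, 0, -0.014, 0, 0, 0.01], [0, 0, 0, -0.012, 0, 0, 0.01], [0, 0, 0, -0.012, 0, 0, 0.01], [0, 0, 0, -0.01, 0, 0, 0.01], [0, 0, 0, 0, 0, 0, 0.01]],
  ],
)

```text
t: 20.32
eef_pos: [0.566, -0.0161, 0.0522]
tcp_rot: [0.002, -0.115, 0.993, -0.0]
ft_force: [-1.5, 1.5, 15.1]
width: 0.0172
finger_force: 63.3
```

Call:
step_arm(
  targets=[
    [[0, 0, 0, -0.006, 0, -0.001, 0.01], [0, 0, 0, -0.006, 0, 0, 0.01], [0, 0, 0, -0.006, 0, 0, 0.01], [0, 0, 0, -0.005, 0, 0, 0.01], [0, 0, 0, -0.004, 0, 0, 0.01], [0, 0, 0, 0, 0, 0, 0.01]],
  ],
)

```text
t: 21.08
eef_pos: [0.5917, -0.0095, 0.0522]
tcp_rot: [0.001, -0.115, 0.993, 0.0]
ft_force: [0.6, 4.5, 3.8]
width: 0.0175
finger_force: 61.7
```

```bash
python3 - <<'E'
from h import *
P,r,s=pose();print(P,np.degrees(np.arctan2(r[1,0],r[0,0])),s["ft_force"],s["wrist_torque"],s["width"],s["t"])
look("scene",["new_fin","clip_left","clip_right"]);look("wrist",["new_fin"])
E
```

```text
[ 0.5916863  -0.00951406  0.0522358 ] -166.8177261941811 [0.58726179 4.48439761 3.80998298] [ 0.85922332 -0.00120612  0.45993437] 0.017472369407235212 21.075
scene new_fin 0.82 [0.521  0.1991 0.0547]
scene new_fin 0.79 [ 0.5968 -0.0071  0.0636]
scene new_fin 0.7 [0.7145 0.4938 0.0554]Traceback (most recent call last):
  File "<stdin>", line 3, in <module>
  File "h.py", line 18, in look
    for o in getattr(arm,f)(name,t)[:4]:
             ~~~~~~~~~~~~~~^^^^^^^^
ValueError: it knows: bay, bottle, can, mug, new_fin, new_mid, old_fin, old_mid, punch, stamp, stapler, tape, throat, tray, wide_mid
```

Call:
step_arm(
  targets=[
    [[0, 0, 0, -0.002, 0, 0, 0.01], [0, 0, 0, -0.002, 0, 0, 0.01], [0, 0, 0, -0.001, 0, 0, 0.01], [0, 0, 0, 0, 0, 0, 0.01]],
  ],
)

```text
t: 21.68
eef_pos: [0.5928, -0.0092, 0.0522]
tcp_rot: [-0.002, -0.114, 0.993, -0.0]
ft_force: [-28.8, -0.7, 28.6]
width: 0.017
finger_force: 65.2
```

Call:
step_arm(
  targets=[
    [[0, 0, 0, 0.0025, 0, -0.001, 0.01], [0, 0, 0, 0, 0, 0, 0.045], [0, 0, 0, 0, 0, 0, 0.045], [0, 0, 0, 0, 0, 0, 0.045], [0, 0, 0, 0, 0, -0.02, 0.045], [0, 0, 0, 0, 0, -0.05, 0.0854], [0, 0, 0, 0, 0, -0.05, 0.0854], [0, 0, 0, 0.04, 0, -0.05, 0.0854], [0, 0, 0, 0.04, 0, 0, 0.0854], [0, 0, 0, 0.04, 0, 0, 0.0854], [0, 0, 0, 0, 0, 0, 0.0854], [0, 0, 0, 0, 0, 0, 0.0854]],
  ],
)

```text
t: 23.18
eef_pos: [0.4774, -0.0367, 0.2212]
tcp_rot: [0.0, -0.114, 0.993, -0.0]
ft_force: [0.6, 0.0, 0.9]
width: 0.0855
finger_force: 0.0
```

```bash
python3 - <<'E'
from h import *
look("top",["new_mid","new_fin"])
look("scene",["new_mid","new_fin","old_mid"])
d,Rm,p=look("wrist",["new_mid","new_fin"],save="pics/w5.png")
P,r,s=pose();print(P,s["ft_force"],s["t"])
E
python3 - <<'E'
import sys;sys.path.insert(0,".")
from h import *
d,Rm,p=cam("top");a=d["image"][120:290,300:470]
e,_,_=cam("scene");b=e["image"][220:380,100:390]
a=cv2.resize(a,(400,400),interpolation=cv2.INTER_CUBIC);b=cv2.resize(b,(400,221))
o=np.zeros((400,800,3),np.uint8);o[:,:400]=a;o[:221,400:]=b
cv2.imwrite("pics/f.png",o[:,:,::-1])
E
```

```text
top new_mid 0.66 [0.5353 0.1846 0.0341]
top new_mid 0.65 [ 0.6205 -0.0065  0.0456]
top new_mid 0.64 [0.7065 0.4731 0.0325]
top new_mid 0.64 [0.7631 0.2287 0.0017]
top new_fin 0.87 [ 0.5991 -0.0129  0.064 ]
top new_fin 0.82 [0.7112 0.4958 0.0531]
top new_fin 0.71 [0.5225 0.1945 0.054 ]
top new_fin 0.42 [ 0.5633 -0.3457 -0.0018]
scene new_mid 0.73 [0.7058 0.478  0.0378]
scene new_mid 0.68 [ 0.6166 -0.0029  0.0473]
scene new_mid 0.65 [0.5325 0.1837 0.0346]
scene new_fin 0.93 [ 0.5939 -0.0081  0.0641]
scene new_fin 0.92 [0.522  0.1994 0.0553]
scene new_fin 0.65 [0.7123 0.4919 0.0544]
scene old_mid 0.91 [ 0.7207 -0.387   0.0355]
scene old_mid 0.64 [ 0.3824 -0.2732  0.039 ]
scene old_mid 0.45 [ 0.5956 -0.0068  0.0636]
wrist new_mid 0.85 [ 0.6182 -0.0032  0.0464]
wrist new_mid 0.8 [0.7066 0.4738 0.0358]
wrist new_mid 0.58 [0.5304 0.1825 0.038 ]
wrist new_fin 0.8 [ 0.597  -0.008   0.0627]
wrist new_fin 0.8 [0.7082 0.4922 0.0521]
wrist new_fin 0.7 [0.5174 0.1983 0.0512]
[ 0.47699693 -0.03662495  0.22082163] [ 0.36670942 -0.21508382  0.55621113] 23.675
```

View pics/f.png

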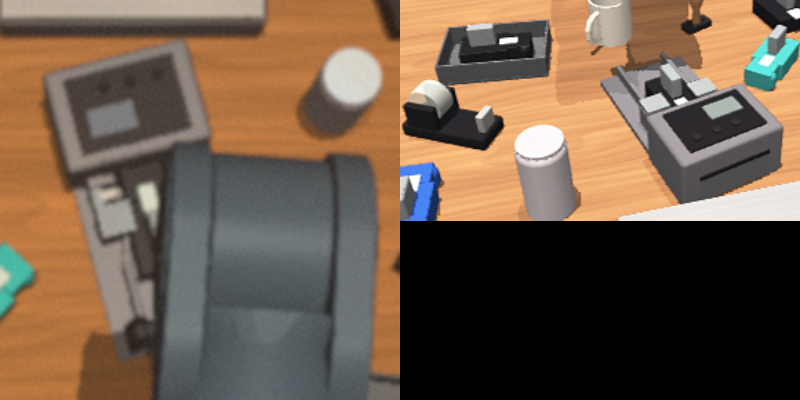

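View pics/w5.png

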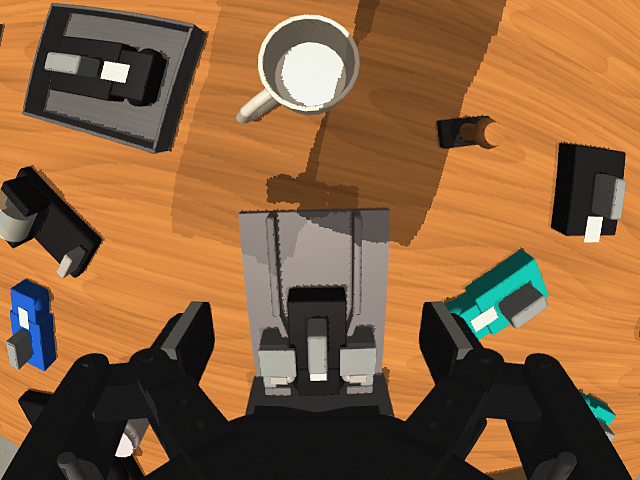

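The wrist view shows the new cartridge in the bay at about (317,345), between the clips, and the old one in the tray at (105,70). To confirm it is fully home, I'll go back to the first viewing pose and compare numerically with the original picture.

Call:
step_arm(
  targets=[
    [[0, 0, 0, -0.0315, -0.0033, -0.005, 0.0854], [0, 0, 0, -0.0316, -0.0034, -0.0057, 0.0854], [0, 0, 0.1748, 0, 0, 0, 0.0854], [0, 0, 0.1748, 0, 0, 0, 0.0854], [0, 0, 0.1748, 0, 0, 0, 0.0854], [0, 0, 0.1748, 0, 0, 0, 0.0854], [0, 0, 0.1748, 0, 0, 0, 0.0854], [0, 0, 0.1748, 0, 0, 0, 0.0854], [0, 0, 0.1748, 0, 0, 0, 0.0854], [0, 0, 0.1748, 0, 0, 0, 0.0854], [0, 0, 0.1748, 0, 0, 0, 0.0854], [0, 0, 0.1748, 0, 0, 0, 0.0854], [0, 0, 0.1748, 0, 0, 0, 0.0854], [0, 0, 0.1748, 0, 0, 0, 0.0854], [0, 0, 0.1748, 0, 0, 0, 0.0854], [0, 0, 0.1748, 0, 0, 0, 0.0854], [0, 0, 0.1748, 0, 0, 0, 0.0854], [0, 0, 0.1748, 0, 0, 0, 0.0854], [0, 0, 0.1748, 0, 0, 0, 0.0854], [0, 0, 0.1748, 0, 0, 0, 0.0854]],
  ],
)

```text
t: 26.28
eef_pos: [0.5399, -0.0289, 0.2316]
tcp_rot: [0.0, 0.994, 0.109, -0.0]
ft_force: [0.2, 0.1, 0.7]
width: 0.0852
finger_force: 0.0
```

```bash
python3 - <<'E'
from h import *
P,r,s=pose();print(P,np.degrees(np.arctan2(r[1,0],r[0,0])),s["t"],s["qvel"])
arm.get_image("wrist")
d,Rm,p=cam("wrist"); cv2.imwrite("pics/w6.png",d["image"][:,:,::-1])
P,r,s=pose();print(P,np.degrees(np.arctan2(r[1,0],r[0,0])))
K=np.array(d["mtx"]);T=np.array(d["hand_eye"])
def rect(img,p,Rm,z,bx,by,w=240,h=340,s=0.0005):
    # bay-aligned, up = +bay x
    a=np.radians(13.2);ux=np.array([np.cos(a),np.sin(a)]);uy=np.array([-np.sin(a),np.cos(a)])
    u,v=np.meshgrid(np.arange(w),np.arange(h))
    X2=np.array([bx,by])+((h/2-v)*s)[...,None]*ux+((w/2-u)*s)[...,None]*uy
    X=np.concatenate([X2,np.full(u.shape+(1,),z)],-1);c=(X-p)@Rm
    rho=np.hypot(c[...,0],c[...,1]);th=np.arctan2(rho,c[...,2])
    return cv2.remap(img,(K[0,2]+K[0,0]*th*c[...,0]/rho).astype('f4'),(K[1,2]+K[1,1]*th*c[...,1]/rho).astype('f4'),cv2.INTER_LINEAR)
P0=np.array([0.53998504,-0.02868218,0.23151816]);x=np.array([.97455,.22416,0]);x/=np.linalg.norm(x)
R0=np.stack([x,[x[1],-x[0],0],[0,0,-1]],1)
A=rect(cv2.imread("pics/w1.png"),R0@T[:3,3]+P0,R0@T[:3,:3],0.054,.6075,-.006)
B=rect(cv2.imread("pics/w6.png"),p,Rm,0.054,.6075,-.006)
def sh(v0,v1,u0,u1,m=14):
    t=cv2.cvtColor(A[v0:v1,u0:u1],6);g=cv2.cvtColor(B[v0-m:v1+m,u0-m:u1+m],6)
    q=cv2.matchTemplate(g,t,cv2.TM_CCOEFF_NORMED);_,mx,_,l=cv2.minMaxLoc(q);return l[0]-m,l[1]-m,round(mx,3)
# print features in bay axes, px=0.5mm; (du,dv): dv>0 = moved back
for n,b in dict(fin=(140,250,90,150),label=(90,150,95,145),lipL=(100,180,20,85),lipR=(100,180,155,220)).items(): print(n,sh(*b))
cv2.imwrite("pics/cmp.png",cv2.resize(np.hstack([A,B]),None,fx=1.6,fy=1.6))
E
```

```text
[ 0.53986665 -0.02885545  0.23160793] 12.537124257746347 26.275 [ 9.43790493e-05  8.04651023e-04  1.89324048e-04 -5.02258651e-04
  3.06983118e-04  1.39058746e+00]
[ 0.53985274 -0.02882924  0.23156917] 12.72194564454171
fin (-6, -4, 0.989)
label (-5, -4, 0.984)
lipL (-5, -4, 0.978)
lipR (-5, -4, 0.989)
```

View pics/cmp.png

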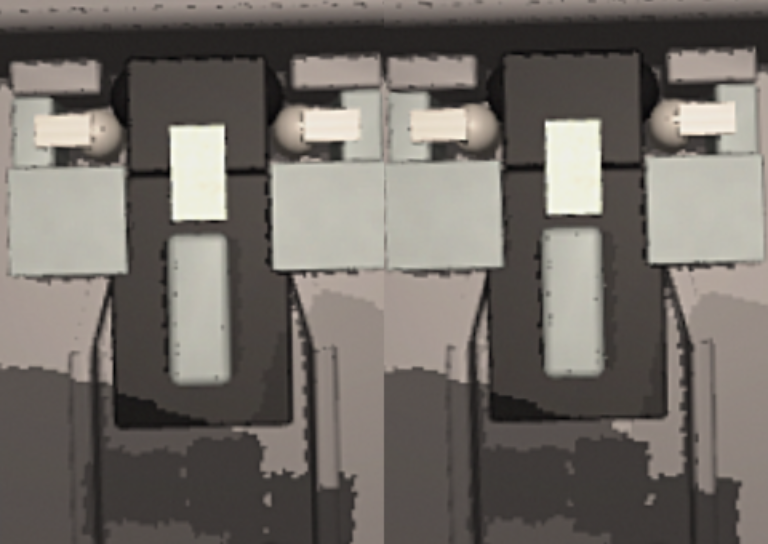

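The two halves match. Fin, label and lips all shifted by the same amount to within half a millimetre, so the new cartridge sits exactly where the old one was and both clips are out again. I'm handing the job in.

```bash
python3 -c "
from station import arm
print(arm.finish_job())"
```

```text
the job is handed in; nothing more can be done
None
```

The old cartridge lies flat, fin up, in the tray, the new one is clipped fully home in the bay, and the job is handed in at about 27 s of the 58 s allowed; no verdict came back.

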